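# Rap the wedged grinding slug out of its upturned pot

### The arm

A 6-joint arm with a two-finger parallel gripper is mounted at the origin on a cart in front of the work surface, level with it; the furniture and walls round the work are solid. World frame = base frame: x ahead of the robot, y to its left, z up, the work surface at z = 0. Lengths are in m, angles in rad, forces in N, time in s.
With the tool pointing down it reaches from about 0.425 to 0.95 m from the base axis. Payload 3.5 kg.
Tool frame: the origin (TCP) lies at the very end of the fingers, on their centre line; the grasp point (between the pads) lies 19 mm behind it (ctrl.grip_point_offset is the distance from the TCP to the grasp point, in m); z points along the fingers, y is the line along which they close (so a half turn about z gives the same grasp; the last joint's range is limited). The gripper opens to 85 mm and grips with 20 to 120 N. Pads are 22 mm wide; open, the fingers measure 114 mm over their backs; the gripper's body (76 mm by 85 mm) begins 54 mm behind the grasp point. The pads swing forward as they close: fully open they stand 13 mm farther back than shut.
Start: joints at [-1.3, 0.286, 1.577, -0, 1.279, -0.15], TCP at [0.276, -0.616, 0.231] pointing down, gripper open.
Joint ranges: [-2.77, 2.77], [-0.9, 2.22], [0.21, 2.48], [-1.53, 4.67], [0.24, 2.81], [-2.84, 2.84]. Speed limits (rad/s): [2.79, 2.79, 3.14, 3.14, 3.14, 3.14].

### API

Orientations are given as a unit quaternion [x, y, z, w].
In Python, from plant import ctrl gives the robot as it stands. The module is installed in compiled form; this text tells all that it offers.
- The arm moves only by the shell command python3 -m pendant 'ROWS' [OPENING] [FORCE]. ROWS is JSON, a list of rows, each an object of numbers: "dx", "dy", "dz": the shift along the tool's x, y, z in cm; "twist": the turn about the tool's z in degrees. A call has 1 to 10 rows; each row is the pose to reach, as a shift and turn from the pose commanded when the call began, along the tool's axes at that moment; what a row does not reach only later rows make up. A row lasts 1/8 s, in which the tool goes at most 62.5 mm and 10.7 degrees, less where a joint would pass 70% of its speed; a pose out of reach is approached as far as the arm can. A call with a gripper value outside its range is refused whole. OPENING is the opening in per cent of the stroke, from 0 (shut) to 100 (fully open), set as the call begins (- or left out, the last holds). The fingers move at their own pace and stop on an object; FORCE is the grip in N (left out, the last holds). Time passes only in rows, so rows that repeat a pose let the fingers close. It gives the time, the measured TCP pose, the force, the opening and the grip force at its end, in the units of the state.
- ctrl.get_state(): the state, without advancing time (a new reading comes with each control period).
- ctrl.read_camera(name): name is "scene" or "top" or "wrist"; returns a dict with "img" (480x640x3 uint8, red, green, blue), "depth" (480x640 float32, m along the optical axis (not along the pixel's ray), 0 where there is no reading), "camera_matrix" (3x3 intrinsics, pixels), "xyz" and "rotation" of the camera in the world; the wrist camera has in their place "tool_from_camera" (4x4, takes a point from camera to tool coordinates, whose origin is the TCP and whose axes are the flange's). Camera axes: x right, y up, looking along -z (the intrinsics and any distortion apply to the point x, -y, -z); pixel columns grow to the right and rows downward; lengths in m; the calibration is good to about 2 mm. A picture is of the moment at which its call begins: read the wrist's pose just before it.
- ctrl.sign_off(): hands the job in; it is judged then, once.
The state is a dict: "time": time; "qpos": joint angles; "dq": joint speeds; "joint_efforts": joint torques, N m; "eef_pos": TCP position; "tcp_rot": TCP orientation; "contact_force": force on the tool from outside, world axes, zero at the start; "wrist_torque": the same for the moment, N m; "opening": opening from 0.0 (shut) to 1.0 (fully open); "finger_force": force on a finger pad.
Only numpy, scipy, OpenCV 4.12 (cv2) and the standard library are available. Lean on these libraries where they do the work, as an engineer would, in place of code of your own. Each camera call takes 0.05 s, during which the arm holds its last target. There are 200 camera calls.

### The job

The last grinding slug is wedged inside the upturned steel grinding pot. Hold the pot mouth down, low over the steel tray, and rap its rim on the tray floor, briskly but not violently and as often as it takes, until the slug drops out; then stand the empty pot, still mouth down, in the middle of the ribbed black draining mat and leave the slug in the tray. Do not touch the slug with the gripper, and do not disturb the cup, the timer or the marker.

Things in the scene. Friction and masses are not known exactly. Their poses are not given: they have to be found in the camera images.
- pot: Bare steel pot, 92 mm tall, 0.25 kg, standing upturned. Origin at the centre of its mouth (rim plane), z up through the closed end. Above 44 mm it is a 50 mm cylinder with three fine rings: grasp here from above, fingertips just over the collar (38 to 44 mm up, 64 mm across), which keeps the pot from sliding up in the hand. Below it flares to 59 mm. Bore 44 mm or more.
- slug: White ceramic cylinder 38 mm across, 36 mm long, 0.13-0.17 kg; origin at the centre of its lower face. Starts unseen in the pot, 48.5 mm above the rim, held by friction of about 10 times its weight. A rap at 0.1-0.2 m/s moves it 2-12 mm; gentler ones or pressing do nothing, 0.35 m/s may overload the wrist. After about 24 mm it drops free, and the held pot is lighter.
- tray: Pressed steel tray, fixed, 346 mm (its x) by 262 mm (its y), rim 20 mm high. Origin at the centre of its underside, z up; the floor lies 2 mm above the origin, and its flat part reaches 158 mm along x and 116 mm along y either way. An apple stands fixed at x 110 mm, y 60 mm in the tray's frame (74 mm across, 74 mm tall).
- mat: Black rubber draining mat, fixed, 110 x 110 mm and 7 mm thick, with seven ribs. Origin at the centre of its underside; things stand on the ribs 7 mm above it.
- powder_cup: Bystander: lidded specimen cup, 62 mm across, 73 mm tall, upright; origin at the centre of its underside.
- timer: Bystander: small bench timer, 66 x 66 x 19 mm; origin at the centre of its underside.
- marker: Bystander: marker pen lying on the worktop near its front edge, 122 mm long along its y, 14 mm thick; origin at the middle of its underside.

How it is judged:
By the outcome, as a careful person would: the job done as asked, in the order asked, and still so for the second after the job is handed in, with the robot touching nothing.
It also fails if it takes over 48 s, if anything falls off the work surface, if the arm or the gripper's body presses on something with over 40 N, if the wrist force passes 120 N, or if a joint passes its speed limit or range.

## Working session

There is one attempt and no reset: what is moved stays moved. The work goes in short steps, Python scripts to look and compute and a shell command to move; the robot and the scene stay as the last step left them, time stands still between calls to the robot, and variables do not carry over. Pictures are saved under pics/ and viewed, at most 12 in all, crops included, and the job is handed in when it is done.

```bash
mkdir -p pics; cat > h.py <<'E'
import numpy as np, cv2
from plant import ctrl
from scipy.spatial.transform import Rotation as R
def cam(n):
    s=ctrl.get_state(); c=ctrl.read_camera(n)
    if 'xyz' in c:
        p=np.array(c['xyz']); r=np.array(c['rotation'])
        r = r if r.shape==(3,3) else R.from_quat(r).as_matrix()
    else:
        T=np.eye(4);T[:3,:3]=R.from_quat(s['tcp_rot']).as_matrix();T[:3,3]=s['eef_pos']
        T=T@np.array(c['tool_from_camera']);p=T[:3,3];r=T[:3,:3]
    c['p']=p;c['r']=r;return c
def cloud(c):
    K=c['camera_matrix'];v,u=np.mgrid[:480,:640];d=c['depth']
    P=np.stack([(u-K[0][2])/K[0][0]*d,-(v-K[1][2])/K[1][1]*d,-d],-1)
    return P@c['r'].T+c['p']
def ray(c,u,v,z):
    K=c['camera_matrix'];d=c['r']@np.array([(u-K[0][2])/K[0][0],-(v-K[1][2])/K[1][1],-1])
    return c['p']+d*(z-c['p'][2])/d[2]
def save(c,f): cv2.imwrite('pics/'+f,c['img'][...,::-1])
E
python3 - <<'E'
from h import *
s=ctrl.get_state();print(s)
for n in('top','scene'):
    c=cam(n);save(c,n+'.png');print(n,c['p'],c['r'].round(3),c['camera_matrix'],[k for k in c]);np.save(n+'.npy',cloud(c))
E
```

```text
{'time': 0.0, 'qpos': array([-1.30000657e+00,  2.87201764e-01,  1.57820777e+00, -2.19181966e-05,
        1.27859233e+00, -1.49982458e-01]), 'dq': array([-0.0013271 , -0.00120805,  0.00076742, -0.00022126,  0.00015676,
        0.00010637]), 'joint_efforts': array([-9.94186594e-04, -4.05983055e+01, -2.92627376e+01, -2.00210720e-04,
        5.86088339e-03,  2.91552958e-06]), 'eef_pos': array([ 0.27556606, -0.61545519,  0.22990645]), 'tcp_rot': array([ 9.77948982e-01,  2.08840460e-01, -8.31898924e-05, -1.20177443e-03]), 'contact_force': array([-0.1618062 ,  0.70653969,  0.55971449]), 'wrist_torque': array([-0.03934005, -0.00571862,  0.04227748]), 'finger_force': 0.0, 'opening': 1.0011124882371654}
top [ 0.33956049 -0.06833121  1.11845417] [[ 0.014  0.986 -0.169]
 [-1.     0.016  0.005]
 [ 0.008  0.169  0.986]] [[547.75493963   0.         328.7308653 ]
 [  0.         547.75493963 240.75475575]
 [  0.           0.           1.        ]] ['img', 'depth', 'camera_matrix', 'xyz', 'rotation', 'p', 'r']
scene [-0.59112498  0.48349019  0.94472156] [[-0.438  0.518 -0.735]
 [-0.899 -0.251  0.359]
 [ 0.001  0.818  0.576]] [[623.65055994   0.         317.31997685]
 [  0.         623.65055994 248.47998813]
 [  0.           0.           1.        ]] ['img', 'depth', 'camera_matrix', 'xyz', 'rotation', 'p', 'r']
```

View pics/top.png

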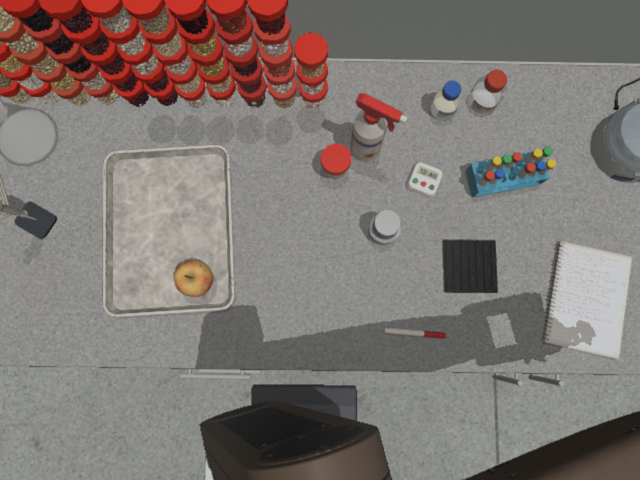

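View pics/scene.png

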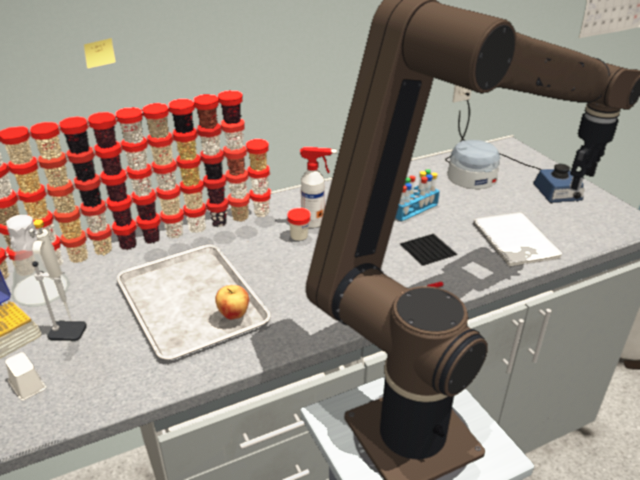

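The top view shows the pot at px (386,226), mat (470,266), tray (168,231), apple (193,278), cup (335,160), timer (425,180) and marker (415,333). In the scene view the pot is hidden behind the arm.

```bash
python3 - <<'E'
from h import *
c=cam('top');P=cloud(c);g=cv2.cvtColor(c['img'],cv2.COLOR_RGB2GRAY)
W=P[200:250,365:405].reshape(-1,3)
t=W[(W[:,2]>.085)&(W[:,2]<.1)];print('pot top',len(t),t.mean(0),(t.max(0)+t.min(0))/2, np.ptp(t,0))
m=np.zeros_like(g);m[230:300,435:505]=(g[230:300,435:505]<50)*255
cs=max(cv2.findContours(m,0,2)[0],key=cv2.contourArea);r=cv2.minAreaRect(cs);print(r);print('mat',ray(c,*r[0],.007),[ray(c,*q,.007).round(3) for q in cv2.boxPoints(r)])
for u,v in[(107,152),(226,149),(231,308),(109,311)]:print('traycorner',ray(c,u,v,.02).round(3))
W=P[250:300,170:220].reshape(-1,3);t=W[W[:,2]>.04];print('apple',(t.max(0)+t.min(0))/2,t.max(0))
print('tray floor',P[180:240,140:200].reshape(-1,3).mean(0))
for n,(u,v,z) in dict(cup=(335,158,.073),timer=(425,180,.019),marker=(415,333,.014),spray=(368,135,.1)).items():print(n,ray(c,u,v,z).round(3))
E
```

```text
pot top 534 [ 0.55243857 -0.18426445  0.09305738] [ 0.55285653 -0.18406701  0.09153009] [0.04867499 0.04787595 0.0129029 ]
((470.0, 266.0), (50.0, 52.0), 90.0)
mat [ 0.48197446 -0.36415978  0.007     ] [array([ 0.533, -0.312,  0.007]), array([ 0.535, -0.419,  0.007]), array([ 0.432, -0.416,  0.007]), array([ 0.43 , -0.31 ,  0.007])]
traycorner [0.708 0.391 0.02 ]
traycorner [0.719 0.143 0.02 ]
traycorner [0.389 0.118 0.02 ]
traycorner [0.379 0.36  0.02 ]
apple [0.40996461 0.07728015 0.58460391] [0.48036873 0.22289151 1.11845417]
tray floor [0.59097891 0.25746616 0.00507515]
cup [ 0.686 -0.084  0.073]
timer [ 0.659 -0.272  0.019]
marker [ 0.345 -0.249  0.014]
spray [ 0.725 -0.147  0.1  ]
```

```bash
python3 -m pendant '[{"dx":2,"dy":-1.3,"dz":0},{"dx":6,"dy":-4},{"dx":11,"dy":-7.2},{"dx":16,"dy":-10.5},{"dx":21.5,"dy":-14},{"dx":27,"dy":-17.6,"dz":1},{"dx":33,"dy":-21.5,"dz":2},{"dx":39,"dy":-25.5,"dz":4},{"dx":42,"dy":-27.5,"dz":5},{"dx":42.9,"dy":-28.1,"dz":5}]' 100 60
python3 - <<'E'
from h import *
c=cam('wrist');save(c,'w1.png');P=cloud(c);s=ctrl.get_state();print(s['eef_pos'],s['tcp_rot'])
W=P.reshape(-1,3);t=W[(W[:,2]>.086)&(W[:,2]<.1)&(np.hypot(W[:,0]-.5525,W[:,1]+.184)<.05)];print(len(t),t.mean(0),(t.max(0)+t.min(0))/2,np.ptp(t,0))
d=(t.max(0)+t.min(0))/2-s['eef_pos'];print('tool shift cm',R.from_quat(s['tcp_rot']).inv().apply(d)*100)
E
```

```text
[ 0.27562299 -0.6157126   0.23043923] [ 9.77949195e-01  2.08841606e-01 -4.08175712e-05 -7.44419871e-04]$[0]: bad value
<stdin>:3: RuntimeWarning: Mean of empty slice.
  ret = um.true_divide(
Traceback (most recent call last):
ValueError: zero-size array to reduction operation maximum which has no identity
```

View pics/w1.png

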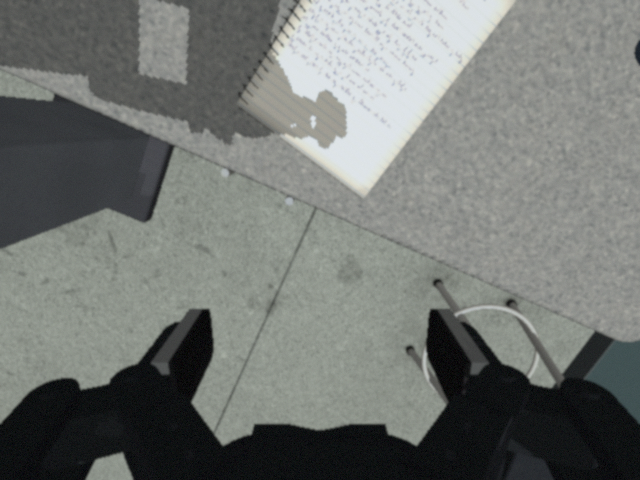

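The move was refused, so the arm has not moved; the wrist view shows only the notebook and floor. Each row probably needs all four keys.

```bash
python3 -m pendant '[{"dx":2,"dy":-1.3,"dz":0,"twist":0},{"dx":6,"dy":-4,"dz":0,"twist":0},{"dx":11,"dy":-7.2,"dz":0,"twist":0},{"dx":16,"dy":-10.5,"dz":0,"twist":0},{"dx":21.5,"dy":-14,"dz":0,"twist":0},{"dx":27,"dy":-17.6,"dz":1,"twist":0},{"dx":33,"dy":-21.5,"dz":2,"twist":0},{"dx":39,"dy":-25.5,"dz":4,"twist":0},{"dx":42,"dy":-27.5,"dz":5,"twist":0},{"dx":42.9,"dy":-28.1,"dz":5,"twist":0}]' 100 60
cat > potlook.py <<'E'
from h import *
import sys
s=ctrl.get_state();c=cam('wrist');save(c,sys.argv[1]);P=cloud(c);print(s['time'],s['eef_pos'],s['tcp_rot'])
W=P.reshape(-1,3);t=W[(W[:,2]>.086)&(W[:,2]<.1)&(np.hypot(W[:,0]-.5525,W[:,1]+.184)<.05)];print(len(t))
m=(t.max(0)+t.min(0))/2;print(t.mean(0),m,np.ptp(t,0))
print('tool shift cm',R.from_quat(s['tcp_rot']).inv().apply(m-s['eef_pos'])*100)
E
python3 potlook.py w2.png
```

```text
time: 1.45
eef_pos: [0.5526, -0.1795, 0.1796]
tcp_rot: [0.977, 0.211, -0.001, -0.001]
contact_force: [0.5, -0.1, 0.1]
opening: 1.001
finger_force: 0.0
1.45 [ 0.55255062 -0.17949827  0.17961909] [ 0.97741313  0.21132976 -0.00111207 -0.00144107]
4280
[ 0.55430697 -0.18476957  0.09239716] [ 0.55328441 -0.18518308  0.09030318] [0.04959873 0.04931974 0.00856151]
tool shift cm [-0.15404848  0.57737366  8.92999324]
```

View pics/w2.png

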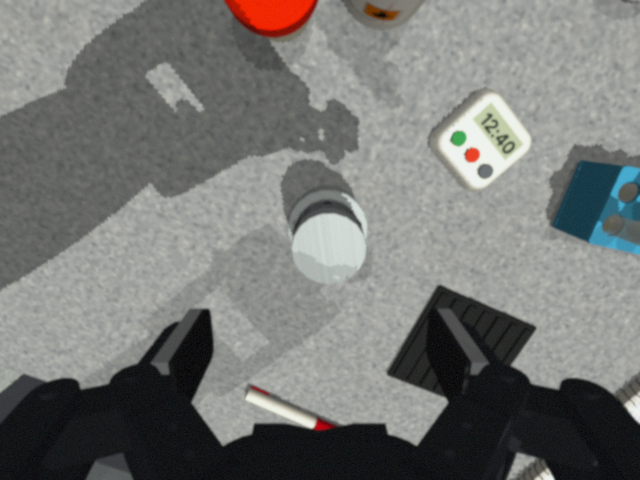

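The wrist view shows the pot centred at px (330,235) between the finger lines, clear all round. I'll go down and grip it.

```bash
python3 -m pendant '[{"dx":0,"dy":0.1,"dz":2,"twist":0},{"dx":0,"dy":0.1,"dz":5,"twist":0},{"dx":0,"dy":0.1,"dz":8,"twist":0},{"dx":0,"dy":0.1,"dz":11,"twist":0},{"dx":0,"dy":0.1,"dz":13,"twist":0},{"dx":0,"dy":0.1,"dz":13.8,"twist":0},{"dx":0,"dy":0.1,"dz":13.8,"twist":0},{"dx":0,"dy":0.1,"dz":13.8,"twist":0}]' 100 60
python3 -m pendant '[{"dx":0,"dy":0,"dz":0,"twist":0},{"dx":0,"dy":0,"dz":0,"twist":0},{"dx":0,"dy":0,"dz":0,"twist":0},{"dx":0,"dy":0,"dz":0,"twist":0},{"dx":0,"dy":0,"dz":0,"twist":0},{"dx":0,"dy":0,"dz":0,"twist":0}]' 0 110
```

```text
time: 2.5
eef_pos: [0.5539, -0.1858, 0.0446]
tcp_rot: [0.978, 0.209, 0.001, 0.001]
contact_force: [0.9, -0.3, 0.5]
opening: 1.002
finger_force: 0.0
time: 3.25
eef_pos: [0.5539, -0.1856, 0.0446]
tcp_rot: [0.978, 0.209, 0.001, 0.001]
contact_force: [-0.0, 0.6, 6.1]
opening: 0.561
finger_force: 113.1
```

```bash
python3 -m pendant '[{"dx":0,"dy":0,"dz":-2,"twist":0},{"dx":0,"dy":0,"dz":-6,"twist":0},{"dx":0.5,"dy":-1,"dz":-9,"twist":0},{"dx":2.5,"dy":-5.2,"dz":-10,"twist":0},{"dx":5,"dy":-10.5,"dz":-10,"twist":0},{"dx":7.5,"dy":-16,"dz":-10,"twist":0},{"dx":10,"dy":-21.5,"dz":-10,"twist":0},{"dx":12.7,"dy":-27,"dz":-10,"twist":0},{"dx":15.3,"dy":-32.5,"dz":-10,"twist":0},{"dx":18,"dy":-38,"dz":-10,"twist":0}]' - 110
python3 -m pendant '[{"dx":1.5,"dy":-3,"dz":0,"twist":0},{"dx":2.5,"dy":-5,"dz":1,"twist":0},{"dx":2.5,"dy":-5,"dz":4,"twist":0},{"dx":2.5,"dy":-5,"dz":6.5,"twist":0},{"dx":2.5,"dy":-5,"dz":7,"twist":0},{"dx":2.5,"dy":-5,"dz":7,"twist":0},{"dx":2.5,"dy":-5,"dz":7,"twist":0}]' - 110
python3 - <<'E'
from h import *
c=cam('scene');save(c,'s2.png')
E
```

```text
time: 4.5
eef_pos: [0.5606, 0.2368, 0.1426]
tcp_rot: [0.978, 0.209, -0.001, 0.0]
contact_force: [0.9, 0.2, -4.1]
opening: 0.564
finger_force: 114.4
time: 5.38
eef_pos: [0.5655, 0.291, 0.0749]
tcp_rot: [0.978, 0.209, 0.001, -0.0]
contact_force: [0.2, -0.8, -4.2]
opening: 0.566
finger_force: 114.7
```

View pics/s2.png

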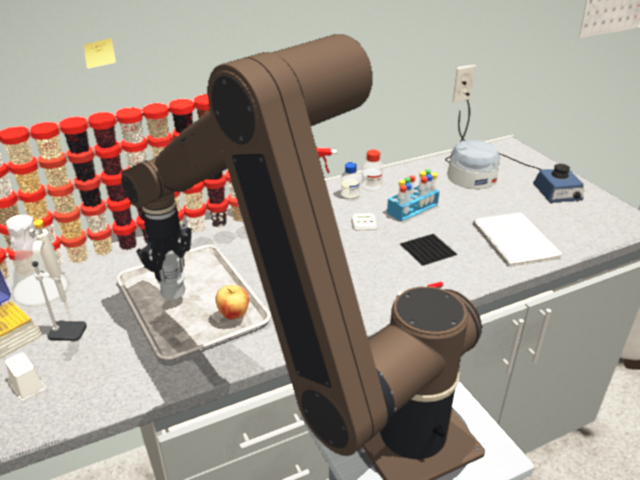

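The scene view shows the pot held mouth down at px (172,275) over the tray, well clear of the apple at (232,302). I'll start with one test rap.

```bash
python3 -m pendant '[{"dx":0,"dy":0,"dz":1.6,"twist":0},{"dx":0,"dy":0,"dz":3.3,"twist":0},{"dx":0,"dy":0,"dz":1.6,"twist":0},{"dx":0,"dy":0,"dz":0,"twist":0},{"dx":0,"dy":0,"dz":0,"twist":0},{"dx":0,"dy":0,"dz":0,"twist":0}]' - 110
```

```text
time: 6.18
eef_pos: [0.5638, 0.2908, 0.0725]
tcp_rot: [0.978, 0.209, -0.001, 0.0]
contact_force: [-1.1, -1.0, -5.6]
opening: 0.565
finger_force: 114.5
```

```bash
python3 -m pendant '[{"dx":0,"dy":0,"dz":1.8,"twist":0},{"dx":0,"dy":0,"dz":3.6,"twist":0},{"dx":0,"dy":0,"dz":1.6,"twist":0},{"dx":0,"dy":0,"dz":0,"twist":0},{"dx":0,"dy":0,"dz":0,"twist":0},{"dx":0,"dy":0,"dz":1.8,"twist":0},{"dx":0,"dy":0,"dz":3.6,"twist":0}]' - 110; python3 -m pendant '[{"dx":0,"dy":0,"dz":-2,"twist":0},{"dx":0,"dy":0,"dz":-3.6,"twist":0},{"dx":0,"dy":0,"dz":-3.6,"twist":0},{"dx":0,"dy":0,"dz":-3.6,"twist":0}]' - 110
```

```text
time: 7.05
eef_pos: [0.5648, 0.2915, 0.0437]
tcp_rot: [0.978, 0.209, -0.003, 0.0]
contact_force: [-35.5, -13.5, 89.0]
opening: 0.563
finger_force: 117.7
time: 7.55
eef_pos: [0.5635, 0.2906, 0.0717]
tcp_rot: [0.978, 0.209, -0.001, 0.0]
contact_force: [-0.9, 0.2, -5.2]
opening: 0.559
finger_force: 114.5
```

```bash
python3 -m pendant '[{"dx":0,"dy":0,"dz":1.4,"twist":0},{"dx":0,"dy":0,"dz":3.2,"twist":0}]' - 110; python3 -m pendant '[{"dx":0,"dy":0,"dz":-1.6,"twist":0},{"dx":0,"dy":0,"dz":-3.2,"twist":0},{"dx":0,"dy":0,"dz":-3.2,"twist":0},{"dx":0,"dy":0,"dz":-3.2,"twist":0}]' - 110
python3 - <<'E'
from h import *
c=cam('wrist');save(c,'w3.png')
E
```

```text
time: 7.8
eef_pos: [0.5652, 0.2906, 0.0433]
tcp_rot: [0.978, 0.209, -0.0, 0.001]
contact_force: [-26.9, -10.1, 76.0]
opening: 0.564
finger_force: 122.6
time: 8.3
eef_pos: [0.5639, 0.2908, 0.0726]
tcp_rot: [0.978, 0.209, -0.0, 0.0]
contact_force: [0.4, -0.9, -5.1]
opening: 0.559
finger_force: 114.9
```

View pics/w3.png

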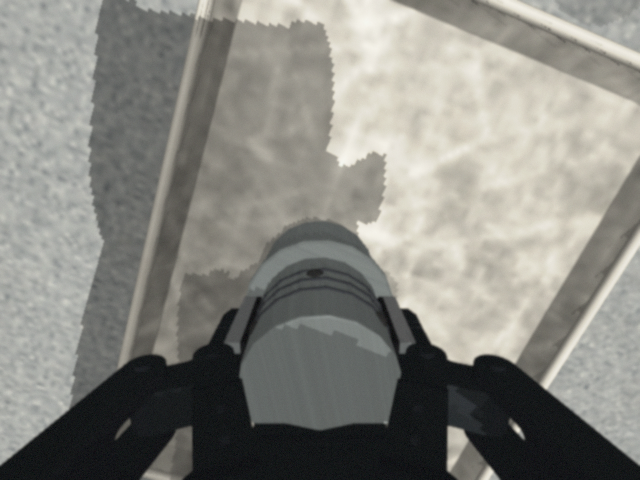

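The wrist view shows the pot square in the pads at px (318,330), with no slug on the tray floor yet. I'll keep rapping.

```bash
python3 -m pendant '[{"dx":0,"dy":0,"dz":1.3,"twist":0},{"dx":0,"dy":0,"dz":3.2,"twist":0},{"dx":0,"dy":0,"dz":1.6,"twist":0},{"dx":0,"dy":0,"dz":0,"twist":0},{"dx":0,"dy":0,"dz":0,"twist":0},{"dx":0,"dy":0,"dz":0,"twist":0}]' - 110
```

```text
time: 9.1
eef_pos: [0.564, 0.2908, 0.0727]
tcp_rot: [0.978, 0.209, -0.0, 0.0]
contact_force: [-0.1, 0.7, -5.2]
opening: 0.563
finger_force: 126.4
```

```bash
python3 -m pendant '[{"dx":0,"dy":0,"dz":1.3,"twist":0},{"dx":0,"dy":0,"dz":3.2,"twist":0},{"dx":0,"dy":0,"dz":1.6,"twist":0},{"dx":0,"dy":0,"dz":0,"twist":0},{"dx":0,"dy":0,"dz":0,"twist":0},{"dx":0,"dy":0,"dz":0,"twist":0}]' - 110
```

```text
time: 9.85
eef_pos: [0.564, 0.2908, 0.0727]
tcp_rot: [0.978, 0.209, -0.0, 0.0]
contact_force: [0.1, -0.9, -5.6]
opening: 0.561
finger_force: 130.2
```

```bash
python3 -m pendant '[{"dx":0,"dy":0,"dz":-2,"twist":0},{"dx":0,"dy":0,"dz":-1,"twist":0},{"dx":0,"dy":0,"dz":1.1,"twist":0},{"dx":0,"dy":0,"dz":3.2,"twist":0},{"dx":0,"dy":0,"dz":1.6,"twist":0},{"dx":0,"dy":0,"dz":0,"twist":0},{"dx":0,"dy":0,"dz":0,"twist":0},{"dx":0,"dy":0,"dz":0,"twist":0}]' - 110
```

```text
time: 10.85
eef_pos: [0.5639, 0.2907, 0.0726]
tcp_rot: [0.978, 0.209, -0.001, 0.0]
contact_force: [-0.2, 0.1, -6.3]
opening: 0.556
finger_force: 129.1
```

```bash
python3 -m pendant '[{"dx":0,"dy":0,"dz":-2,"twist":0},{"dx":0,"dy":0,"dz":-1,"twist":0},{"dx":0,"dy":0,"dz":1.1,"twist":0},{"dx":0,"dy":0,"dz":3.2,"twist":0},{"dx":0,"dy":0,"dz":1.6,"twist":0},{"dx":0,"dy":0,"dz":0,"twist":0},{"dx":0,"dy":0,"dz":0,"twist":0},{"dx":0,"dy":0,"dz":0,"twist":0}]' - 110
```

```text
time: 11.85
eef_pos: [0.5639, 0.2908, 0.0726]
tcp_rot: [0.978, 0.209, -0.001, 0.0]
contact_force: [1.0, 0.4, -4.2]
opening: 0.557
finger_force: 119.2
```

```bash
cat > f.py <<'E'
from h import *
F=[]
for i in range(5): ctrl.read_camera('wrist');F.append(ctrl.get_state()['contact_force'][2])
print(np.round(F,1),np.mean(F))
E
python3 f.py;  python3 -m pendant '[{"dx":0,"dy":0,"dz":-2,"twist":0},{"dx":0,"dy":0,"dz":-1,"twist":0},{"dx":0,"dy":0,"dz":1.1,"twist":0},{"dx":0,"dy":0,"dz":3.2,"twist":0},{"dx":0,"dy":0,"dz":1.6,"twist":0},{"dx":0,"dy":0,"dz":0,"twist":0},{"dx":0,"dy":0,"dz":0,"twist":0},{"dx":0,"dy":0,"dz":0,"twist":0}]' - 110; python3 f.py
```

```text
[-3.4 -3.1 -2.1 -2.3 -2.3] -2.663536722930158
time: 13.1
eef_pos: [0.5635, 0.2907, 0.0722]
tcp_rot: [0.978, 0.209, -0.001, 0.0]
contact_force: [-0.5, 0.3, -3.5]
opening: 0.556
finger_force: 126.2
[-2.9 -2.8 -2.7 -3.3 -3.4] -3.0238514972066453
```

The held weight has fallen to about 2.7 N, so the slug is probably out. I'll lift straight up and look.

```bash
python3 -m pendant '[{"dx":0,"dy":0,"dz":-1,"twist":0},{"dx":0,"dy":0,"dz":-4,"twist":0},{"dx":0,"dy":0,"dz":-6.5,"twist":0},{"dx":0,"dy":0,"dz":-7.5,"twist":0},{"dx":0,"dy":0,"dz":-7.5,"twist":0}]' - 110
python3 - <<'E'
from h import *
c=cam('scene');cv2.imwrite('pics/s3.png',cv2.resize(c['img'][200:360,80:300,::-1],None,fx=3,fy=3))
E
```

```text
time: 13.98
eef_pos: [0.5649, 0.2911, 0.1494]
tcp_rot: [0.978, 0.209, 0.001, -0.0]
contact_force: [-0.1, 0.3, -3.5]
opening: 0.552
finger_force: 126.1
```

View pics/s3.png

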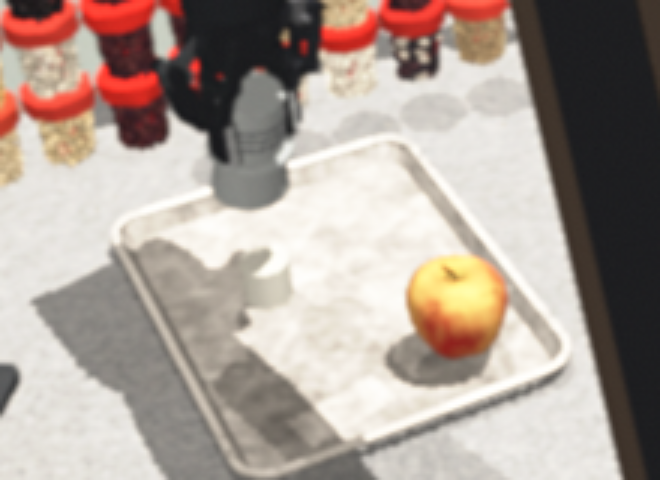

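The slug stands free on the tray floor (crop px 268,278) and the pot is clear above it. I'll carry the pot to the mat.

```bash
python3 -m pendant '[{"dx":-0.5,"dy":0.8,"dz":0,"twist":0},{"dx":-2,"dy":3.3,"dz":0,"twist":0},{"dx":-4.5,"dy":7.4,"dz":0,"twist":0},{"dx":-7.5,"dy":12.3,"dz":0,"twist":0},{"dx":-10.5,"dy":17.3,"dz":0,"twist":0},{"dx":-13.5,"dy":22.2,"dz":0,"twist":0},{"dx":-16.5,"dy":27.1,"dz":0,"twist":0},{"dx":-19.5,"dy":32,"dz":0,"twist":0},{"dx":-22.5,"dy":37,"dz":0,"twist":0},{"dx":-25.5,"dy":42,"dz":0,"twist":0}]' - 110
python3 -m pendant '[{"dx":-3,"dy":4.9,"dz":0,"twist":0},{"dx":-5.8,"dy":9.5,"dz":1,"twist":0},{"dx":-7.8,"dy":12.7,"dz":2,"twist":0},{"dx":-8.8,"dy":14.4,"dz":3,"twist":0},{"dx":-8.8,"dy":14.4,"dz":3,"twist":0},{"dx":-8.8,"dy":14.4,"dz":3,"twist":0},{"dx":-8.8,"dy":14.4,"dz":3,"twist":0}]' - 110
python3 - <<'E'
from h import *
s=ctrl.get_state();c=cam('top');save(c,'t2.png');P=cloud(c)
W=P.reshape(-1,3);Wn=cam('wrist');save(Wn,'w4.png')
for n,Q in(('top',P),('wrist',cloud(Wn))):
    Q=Q.reshape(-1,3);m=(np.hypot(Q[:,0]-s['eef_pos'][0],Q[:,1]-s['eef_pos'][1])<.05)&(abs(Q[:,2]-.078-.035)<.05)
    print(n,m.sum(),Q[m].min(0),Q[m].max(0))
print(s['eef_pos'],s['time'])
E
```

```text
time: 15.28
eef_pos: [0.5017, -0.1984, 0.1473]
tcp_rot: [0.978, 0.209, -0.001, -0.0]
contact_force: [0.6, 0.7, -3.5]
opening: 0.555
finger_force: 126.1
time: 16.15
eef_pos: [0.4823, -0.3627, 0.1187]
tcp_rot: [0.978, 0.21, 0.0, 0.0]
contact_force: [0.2, 0.3, -3.1]
opening: 0.555
finger_force: 126.0
top 62 [ 0.49838511 -0.35049285  0.08152865] [ 0.52648583 -0.32649983  0.12439306]
wrist 17489 [ 0.46964091 -0.3982148   0.08038401] [ 0.52706223 -0.32285131  0.16299806]
[ 0.48226823 -0.36273806  0.11869793] 16.15
```

View pics/w4.png

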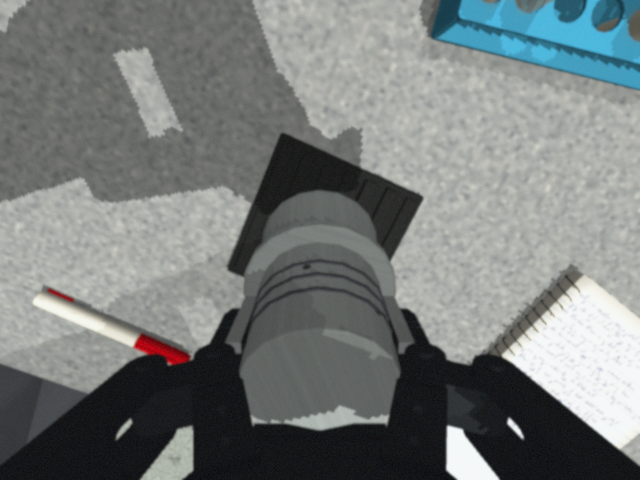

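The mat lies under the pot, with corners at px (285,135), (422,198) and (230,270), so its centre is about (326,234). The marker is clear to the left.

```bash
python3 -c "
from h import *
s=ctrl.get_state();c=cam('wrist')
m=ray(c,326,234,.007);print(m,R.from_quat(s['tcp_rot']).inv().apply(m-s['eef_pos'])*100)"
python3 -m pendant '[{"dx":0,"dy":0,"dz":1,"twist":0},{"dx":0,"dy":0,"dz":3,"twist":0},{"dx":0,"dy":0,"dz":5,"twist":0},{"dx":0,"dy":0,"dz":6,"twist":0},{"dx":0,"dy":0,"dz":6.3,"twist":0},{"dx":0,"dy":0,"dz":6.6,"twist":0},{"dx":0,"dy":0,"dz":6.6,"twist":0},{"dx":0,"dy":0,"dz":6.6,"twist":0}]' - 110
```

```text
[ 0.48580902 -0.36659357  0.007     ] [ 0.17505648  0.45949658 11.18634359]
time: 17.3
eef_pos: [0.4821, -0.3644, 0.053]
tcp_rot: [0.978, 0.209, 0.0, 0.001]
contact_force: [-0.2, -0.6, -2.5]
opening: 0.555
finger_force: 126.5
```

```bash
python3 -m pendant '[{"dx":0.1,"dy":0.2,"dz":0.1,"twist":0},{"dx":0.1,"dy":0.2,"dz":0.3,"twist":0},{"dx":0.1,"dy":0.2,"dz":0.4,"twist":0},{"dx":0.1,"dy":0.2,"dz":0.4,"twist":0}]' - 110
```

```text
time: 17.8
eef_pos: [0.484, -0.3659, 0.0522]
tcp_rot: [0.978, 0.209, -0.0, -0.0]
contact_force: [-5.3, 5.6, 14.8]
opening: 0.552
finger_force: 128.1
```

```bash
python3 -m pendant '[{"dx":0,"dy":0,"dz":-0.2,"twist":0},{"dx":0,"dy":0,"dz":-0.2,"twist":0}]' - 60; python3 -m pendant '[{"dx":0,"dy":0,"dz":0,"twist":0},{"dx":0,"dy":0,"dz":0,"twist":0},{"dx":0,"dy":0,"dz":0,"twist":0},{"dx":0,"dy":0,"dz":0,"twist":0},{"dx":0,"dy":0,"dz":0,"twist":0},{"dx":0,"dy":0,"dz":0,"twist":0}]' 100 60
```

```text
time: 18.05
eef_pos: [0.484, -0.366, 0.0524]
tcp_rot: [0.978, 0.209, 0.0, 0.001]
contact_force: [-2.5, 2.0, 7.6]
opening: 0.552
finger_force: 126.8
time: 18.8
eef_pos: [0.4835, -0.3654, 0.0503]
tcp_rot: [0.978, 0.209, 0.0, 0.0]
contact_force: [-0.3, 0.0, 0.6]
opening: 0.998
finger_force: 0.0
```

```bash
python3 -m pendant '[{"dx":0,"dy":0,"dz":-0.7,"twist":0},{"dx":0,"dy":0,"dz":-2.2,"twist":0},{"dx":0,"dy":0,"dz":-5,"twist":0},{"dx":0,"dy":0,"dz":-9,"twist":0},{"dx":0,"dy":0,"dz":-13,"twist":0},{"dx":0,"dy":0,"dz":-15,"twist":0},{"dx":-3,"dy":6,"dz":-16,"twist":0},{"dx":-6,"dy":12,"dz":-16,"twist":0},{"dx":-8,"dy":16,"dz":-16,"twist":0},{"dx":-8,"dy":16,"dz":-16,"twist":0}]'
python3 - <<'E'
from h import *
c=cam('top');save(c,'t3.png');P=cloud(c)
Q=P.reshape(-1,3);m=(np.hypot(Q[:,0]-.484,Q[:,1]+.365)<.06)&(Q[:,2]>.09)&(Q[:,2]<.106);t=Q[m];print(m.sum(),t.mean(0),(t.min(0)+t.max(0))/2,np.ptp(t,0))
E
```

```text
time: 20.05
eef_pos: [0.4741, -0.5473, 0.2087]
tcp_rot: [0.978, 0.207, -0.0, -0.001]
contact_force: [-0.3, 0.4, -0.6]
opening: 1.003
finger_force: 0.0
568 [ 0.50065014 -0.35702927  0.10000845] [ 0.50140871 -0.35802464  0.0977417 ] [0.04948406 0.04918657 0.01534369]
```

View pics/t3.png

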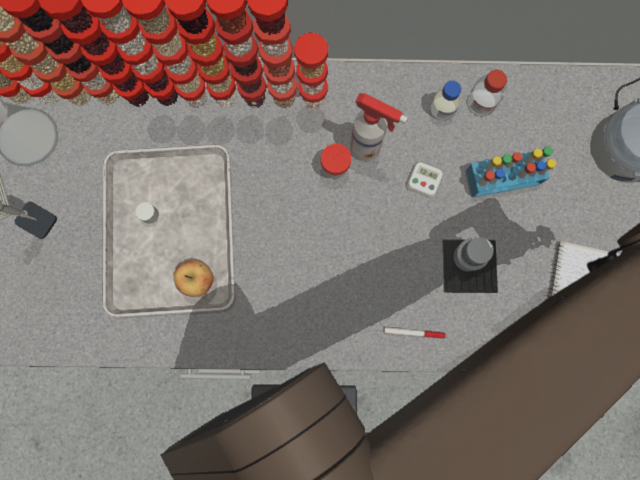

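The top view shows the slug upright in the tray at px (145,212) and the bystanders where they were. The pot on the mat sits about 2 cm off centre (top at px 479,248), so I'll regrasp it and centre it.

```bash
python3 -m pendant '[{"dx":1,"dy":-1.6,"dz":0,"twist":0},{"dx":3.5,"dy":-5.6,"dz":0,"twist":0},{"dx":6.5,"dy":-10.4,"dz":0,"twist":0},{"dx":9,"dy":-14.4,"dz":0,"twist":0},{"dx":10,"dy":-16.1,"dz":0,"twist":0},{"dx":10,"dy":-16.1,"dz":0,"twist":0},{"dx":10,"dy":-16.1,"dz":0,"twist":0}]' 100 60
python3 - <<'E'
from h import *
s=ctrl.get_state();c=cam('wrist');save(c,'w5.png');Q=cloud(c).reshape(-1,3)
print(s['eef_pos'])
h=np.hypot(Q[:,0]-.501,Q[:,1]+.358)
t=Q[(h<.05)&(Q[:,2]>.094)&(Q[:,2]<.108)];m=(t.max(0)+t.min(0))/2
print('top',m,np.ptp(t,0));i=t[np.hypot(*(t[:,:2]-m[:2]).T)<.02]
print('slope',np.linalg.lstsq(np.c_[i[:,:2],np.ones(len(i))],i[:,2],rcond=None)[0])
print('shift cm',R.from_quat(s['tcp_rot']).inv().apply(m-s['eef_pos'])*100)
g=cv2.cvtColor(c['img'],cv2.COLOR_RGB2GRAY);P=Q.reshape(480,640,3)
k=((g<60)&(abs(P[...,2]-.007)<.006)&(np.hypot(P[...,0]-.484,P[...,1]+.365)<.09)).astype(np.uint8)*255
pts=P[k>0][:,:2]*1000;r=cv2.minAreaRect(pts.astype(np.float32));print('mat rect mm',r)
E
```

```text
time: 20.98
eef_pos: [0.5013, -0.3569, 0.2107]
tcp_rot: [0.978, 0.209, 0.0, 0.001]
contact_force: [-0.3, -1.2, 1.1]
opening: 1.002
finger_force: 0.0
[ 0.50129336 -0.35688181  0.2106997 ]
top [ 0.50130876 -0.35880869  0.09785532] [0.04946783 0.04920778 0.00753441]
slope [0.00147546 0.00268294 0.09971911]
shift cm [-0.07680937  0.16367364 11.28463462]
mat rect mm ((484.00177001953125, -364.1219177246094), (108.0963363647461, 108.22563171386719), 0.2822398245334625)
```

View pics/w5.png

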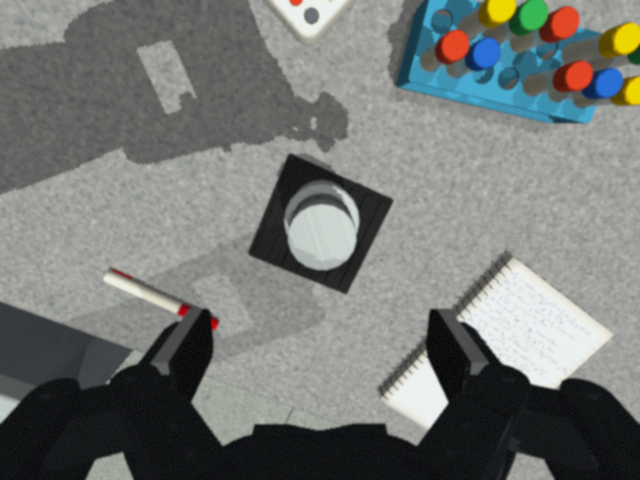

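The pot stands flat on the mat, its top at px (322,235). It needs a shift of about -1.8 cm along tool x.

```bash
python3 -m pendant '[{"dx":-0.1,"dy":0.2,"dz":2,"twist":0},{"dx":-0.1,"dy":0.2,"dz":6,"twist":0},{"dx":-0.1,"dy":0.2,"dz":10,"twist":0},{"dx":-0.1,"dy":0.2,"dz":13,"twist":0},{"dx":-0.1,"dy":0.2,"dz":15,"twist":0},{"dx":-0.1,"dy":0.2,"dz":15.8,"twist":0},{"dx":-0.1,"dy":0.2,"dz":15.8,"twist":0},{"dx":-0.1,"dy":0.2,"dz":15.8,"twist":0}]' 100 60
python3 -m pendant '[{"dx":0,"dy":0,"dz":0,"twist":0},{"dx":0,"dy":0,"dz":0,"twist":0},{"dx":0,"dy":0,"dz":0,"twist":0},{"dx":0,"dy":0,"dz":0,"twist":0},{"dx":0,"dy":0,"dz":0,"twist":0},{"dx":0,"dy":0,"dz":0,"twist":0}]' 0 60
python3 -m pendant '[{"dx":0,"dy":0,"dz":-0.4,"twist":0},{"dx":0,"dy":0,"dz":-0.8,"twist":0},{"dx":-0.6,"dy":-0.1,"dz":-0.8,"twist":0},{"dx":-1.3,"dy":-0.2,"dz":-0.8,"twist":0},{"dx":-1.8,"dy":-0.2,"dz":-0.8,"twist":0},{"dx":-1.8,"dy":-0.2,"dz":-0.8,"twist":0},{"dx":-1.8,"dy":-0.2,"dz":-0.4,"twist":0},{"dx":-1.8,"dy":-0.2,"dz":-0.2,"twist":0},{"dx":-1.8,"dy":-0.2,"dz":-0.1,"twist":0},{"dx":-1.8,"dy":-0.2,"dz":-0.1,"twist":0}]' - 60
```

```text
time: 22.02
eef_pos: [0.502, -0.3593, 0.0538]
tcp_rot: [0.978, 0.209, 0.001, 0.001]
contact_force: [-0.4, -0.4, 0.9]
opening: 0.997
finger_force: 0.0
time: 22.78
eef_pos: [0.5017, -0.3589, 0.0533]
tcp_rot: [0.978, 0.209, 0.0, 0.001]
contact_force: [-0.2, -0.3, 6.1]
opening: 0.561
finger_force: 62.4
time: 24.02
eef_pos: [0.4841, -0.364, 0.0534]
tcp_rot: [0.978, 0.209, 0.0, 0.0]
contact_force: [0.1, 0.2, -1.8]
opening: 0.559
finger_force: 62.2
```

```bash
python3 -m pendant '[{"dx":0,"dy":0,"dz":0.1,"twist":0},{"dx":0,"dy":0,"dz":0.1,"twist":0}]' - 60; python3 -m pendant '[{"dx":0,"dy":0,"dz":0,"twist":0},{"dx":0,"dy":0,"dz":0,"twist":0},{"dx":0,"dy":0,"dz":0,"twist":0},{"dx":0,"dy":0,"dz":0,"twist":0},{"dx":0,"dy":0,"dz":0,"twist":0}]' 100 60
python3 -m pendant '[{"dx":0,"dy":0,"dz":-1,"twist":0},{"dx":0,"dy":0,"dz":-3,"twist":0},{"dx":0,"dy":0,"dz":-7,"twist":0},{"dx":0,"dy":0,"dz":-11,"twist":0},{"dx":0,"dy":0,"dz":-15,"twist":0},{"dx":0,"dy":0,"dz":-16,"twist":0},{"dx":0,"dy":0,"dz":-16,"twist":0}]'
python3 - <<'E'
from h import *
s=ctrl.get_state();c=cam('wrist');save(c,'w6.png');Q=cloud(c).reshape(-1,3)
h=np.hypot(Q[:,0]-.484,Q[:,1]+.364)
t=Q[(h<.05)&(Q[:,2]>.094)&(Q[:,2]<.108)];m=(t.max(0)+t.min(0))/2
print(s['time'],'top',m,np.ptp(t,0))
E
```

```text
time: 24.28
eef_pos: [0.4842, -0.3641, 0.0533]
tcp_rot: [0.978, 0.209, 0.0, -0.0]
contact_force: [-2.3, 2.4, 4.8]
opening: 0.562
finger_force: 62.7
time: 24.9
eef_pos: [0.484, -0.3641, 0.0523]
tcp_rot: [0.978, 0.209, 0.0, 0.0]
contact_force: [-0.5, -0.4, 0.1]
opening: 0.995
finger_force: 0.0
time: 25.78
eef_pos: [0.4841, -0.3642, 0.2134]
tcp_rot: [0.978, 0.209, 0.001, 0.001]
contact_force: [0.7, 1.0, -1.0]
opening: 1.003
finger_force: 0.0
25.775 top [ 0.48397953 -0.36417056  0.09805843] [0.0494769  0.04902756 0.00793329]
```

View pics/w6.png

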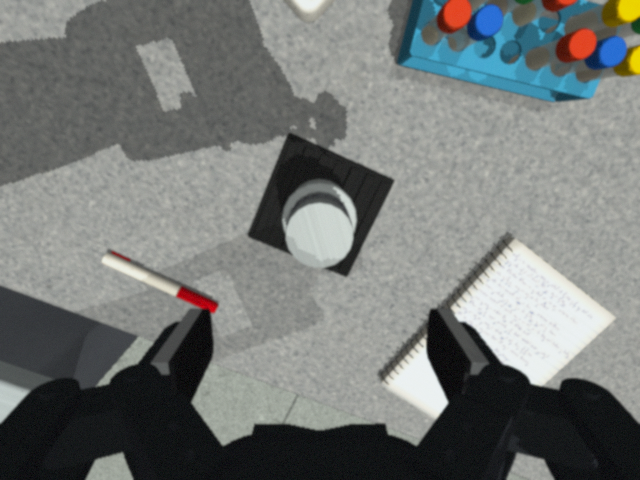

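The pot is upright in the middle of the mat (top at px 320,235), within a millimetre of the measured centre, and the marker is untouched.

```bash
python3 -c "
from plant import ctrl
print(ctrl.sign_off())"
```

```text
the job is handed in; nothing more can be done
None
```

The job is handed in at about 26 s: the slug was rapped out and left in the tray, and the empty pot stands mouth down on the mat, within about 1 mm of centre after one regrasp to correct a 2 cm offset.

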